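# Pry the wire ring off a slab-dolly axle

## Task

The slab dolly's worn wheel has to come off, so its retaining ring must go first. Take the hooked pick out of its wooden rest, feel its tip down lightly into the ring's pull loop beside the axle and draw the ring out of the axle groove with it: do not lean hard on the pick, do not let the ring jump away, and do not touch the ring with the gripper or disturb the things around. Leave the loose ring lying on the wheel or beside it, and lay the pick back in its rest the way you found it.

Things in the scene. Friction and masses are not known exactly. Their poses are not given: they have to be found in the camera images.
- axle_plate: dark steel plate 98x98x8 mm fixed to the bench, four bolt heads, an upright stub axle in its middle that carries a black rubber wheel (72 mm across, tyre top 39 mm high). Origin: centre of the plate's underside, on the axle's axis; z up. The wheel's grey hub face (42 mm across, solid) is 44 mm above the origin. Wheel and hub turn freely. Over 8 N from the pick on wheel or axle damages them
- axle_end (a point): centre of the axle's flat end face, 57 mm above the plate's underside and 13 mm above the hub face. The axle end is 20 mm thick; under it, from 5 mm above the hub face down to it, runs a groove 14 mm across, in which the ring sits
- ring: retaining ring of bright 4 mm spring wire: two jaws hug the axle in its groove, a pull loop sticks out at one side. It lies flat on the hub face, so its top is 4 mm above that. Origin: centre of the jaws at the underside, on the axle's axis while seated; x points from the loop to the axle; the loop reaches 20 mm out along -x, which points to the robot's right (-y) within about 40 degrees
- ring_eye (a point): middle of the ring's open loop, at underside height, 12.9 mm from the ring's origin along its -x. The opening between the axle end and the loop's far wire is 5.8 mm along x, 8.4 mm across. Drawn along -x by the far wire, the ring yields at 8 to 17 N, snaps free after 3 to 6 mm and is clear of the axle after 15 mm
- pick: hooked pick, about 100 g: dark wooden handle 96 mm long, 14 wide (y), 18 high (z), steel collet, 6 mm needle along +x bent straight down at its end to a round 4 mm tip. Origin: middle of the handle; x to the hook, z up. The tip is at y = 0, 24 mm below the origin's height, and 100 to 124 mm ahead of it: how far the needle stands out of the collet differs each time and is not measured
- pick_nose (a point): front end of the pick's steel collet, on the handle's axis 66 mm ahead of the pick's origin; the needle comes out of it
- pick_rest: small plywood stand fixed to the bench, 80x62 mm, base 10 mm thick, two upright notched cheeks 31 mm either side of its middle (10 mm thick, 52 mm free between them). The handle lies in the notches (21 mm wide, 14 deep, floor 34 mm high), its middle 43 mm above the bench and within 8 mm of the stand's middle. Origin: centre of its underside; x along the pick, hook at +x
- polishing_disc: white polishing disc 100 mm across, 10 mm thick, lying on the bench at the right; to be left alone. Origin: centre of its underside
- pin_spanner: dark flat two-pin spanner 165x42x11 mm lying on the bench at the right; to be left alone. Origin: centre of its underside, long along y
- parts_tray: dark blue two-part tray 106x157x36 mm standing at the left; to be left alone. Origin: centre of its underside
- sample_tile: grey granite tile 56x56x10 mm lying flat near the far edge of the bench; to be left alone. Origin: centre of its underside

How it is judged:
On the way, in this order (a step that is already met when the one before it is completed fails the run):
1. the pick is lifted out of its rest (z of pick in the frame of pick_rest above 0.065 m), for 0.1 s.
2. the pick bears on the ring while the ring is still in its groove (contact force between pick and ring above 3 N and horizontal distance between ring and axle_plate below 0.006 m), for 0.03 s.
3. the ring is out of the groove (horizontal distance between ring and axle_plate above 0.01 m), for 0.1 s.
At the end, for the whole second after the job is handed in: the ring is free of the groove, its centre 10 to 120 mm from the axle's axis, at rest on wheel or bench; the pick lies level in the notches of its rest, hook forward, its middle within 25 mm of the stand's middle and 39 to 49 mm above the bench, at rest (horizontal distance between ring and axle_plate between 0.01 and 0.12 m and height (world z) of ring above -0.005 m and linear speed of each of ring, pick below 0.02 m/s and z of pick in the frame of pick_rest between 0.039 and 0.049 m and horizontal distance between pick and pick_rest below 0.025 m and angle between the x axis of pick and the x axis of pick_rest, either way round below 0.15 rad and angle between pick's own z axis and vertical below 0.2 rad and x of pick_nose in the frame of pick_rest above 0.03 m); the robot touches nothing.
It fails at once if the pick presses on the wheel or the axle with over 8 N (contact force between pick and axle_plate above 8 N).
It fails at once if the pick pulls or presses on the ring with over 25 N (contact force between pick and ring above 25 N).
It fails at once if the gripper or the arm touches the ring (contact force between any of the fingers, the arm and ring above 0.5 N).
It fails at once if the ring jumps over 120 mm away from the axle (horizontal distance between ring and axle_plate above 0.12 m).
It fails at once if a thing lying around is shifted by over 15 mm (distance of any of polishing_disc, pin_spanner, parts_tray, sample_tile from where it was at the start of the episode above 0.015 m).
It also fails if it takes over 67 s, if anything falls off the work surface, if the arm or the gripper's body presses on something with over 40 N, if the wrist force passes 120 N, or if a joint passes its speed limit or range.

## Robot

A 6-joint arm with a two-finger parallel gripper is mounted at the origin on the work surface; the furniture and walls round the work are solid. World frame = base frame: x ahead of the robot, y to its left, z up, the work surface at z = 0. Lengths are in m, angles in rad, forces in N, time in s.
With the tool pointing down it reaches from about 0.275 to 0.725 m from the base axis. Payload 5.6 kg.
Tool frame: the origin (TCP) lies at the centre of the arm's flange, where the gripper is bolted on; the fingertips stand 173 mm ahead of it and the grasp point (between the pads) lies 155 mm ahead of it; z points along the fingers, y is the direction in which the jaws open and shut (so a half turn about z gives the same grasp; the last joint's range is limited). The gripper opens to 85 mm and grips with 20 to 120 N. Pads are 22 mm wide; open, the fingers measure 114 mm over their backs; the gripper's body (76 mm by 85 mm) begins 54 mm behind the grasp point. The pads swing forward as they close: fully open they stand 13 mm farther back than shut.
Start: joints at [-0.939, 0.255, 0.108, 0, -1.424, -0.285], TCP at [0.187, -0.517, 0.405] pointing down, gripper open.
Joint ranges: [-2.95, 2.95], [-1.21, 1.97], [-1.09, 1.5], [-2.87, 1.71], [-2.94, -0.07], [-3.05, 3.05]. Speed limits (rad/s): [2.57, 2.57, 3.14, 3.14, 3.14, 3.14].

## Interface

Orientations are given as a 3x3 rotation matrix whose columns are the frame's x, y, z axes.
In Python, from station import state, imaging, ctrl gives the robot as it stands.
- The arm moves only by the tool carry_out, never from a script. Its argument "deltas" is a list of rows, each a list of 6 numbers: the shift along the tool's x, y, z in m, then the turn, a rotation vector about the tool's x, y, z in rad. In form: [[dx, dy, dz, rx, ry, rz], ...]. A call has 1 to 8 rows; each row shifts and turns the commanded pose from where the row before left it, along the tool's axes as they then stand; what a row does not reach is not made up. A row lasts 1/10 s, in which the tool goes at most 50 mm and 8.59 degrees, less where a joint would pass 70% of its speed; a pose out of reach is approached as far as the arm can. A call is refused whole if a number of a shift passes 0.05 or a number of a turn 0.15, either way. A call with a gripper value outside its range is refused whole. "jaw" is the opening, from 0 (shut) to 1 (fully open), set as the call begins (left out, the last holds). The fingers move at their own pace and stop on an object; "force" is the grip in N (left out, the last holds). Time passes only in rows, so rows that do not move let the fingers close. It gives the time, the measured TCP pose, the force and the opening at its end, in the units of the state.
- state(): the state, without advancing time (a new reading comes with each control period).
- imaging.grab_frame(name): name is "scene" or "top"; returns a dict with "image" (420x560x3 uint8, blue, green, red), "fov_y" (degrees; the focal length in pixels is half the picture's height over the tangent of half this angle, whatever the lens; pixels are square), "cx", "cy" (the principal point, pixels), "rvec" (rotation vector, rad) and "tvec" (3), from world to camera coordinates, as OpenCV has them. Camera axes: x right, y down, z forward; pixel columns grow to the right and rows downward; lengths in m; the calibration is good to about 2 mm. A picture is of the moment at which its call begins. There is no depth.
- ctrl.finish_job(): hands the job in, once; it reports no verdict.
The state is a dict: "clock": time; "qpos": joint angles; "joint_velocities": joint speeds; "joint_torque": joint torques, N m; "eef_pos": TCP position; "tool_rot": TCP orientation; "contact_force": force on the tool from outside, world axes, zero at the start; "torque": the same for the moment, N m; "grip_width": finger opening in m.
Only numpy, scipy, OpenCV 4.12 (cv2) and the standard library are available. Lean on these libraries where they do the work, as an engineer would, in place of code of your own. Each camera call takes 0.05 s, during which the arm holds its last target. There are 200 camera calls.

## Working session

There is one attempt and no reset: what is moved stays moved. The work goes in short steps, Python scripts to look and compute and a tool call to move; the robot and the scene stay as the last step left them, time stands still between calls to the robot, and variables do not carry over. Pictures are saved under pics/ and viewed, about 8 in all and at most 12, crops included, and the job is handed in when it is done.

Besides the shell and the picture viewer there is one more tool, called after "Request:" by a JSON object that holds its "fn" and its "kwargs", one argument or row to a line. carry_out: Moves the arm, as the interface text tells. Its arguments: {"type":"object","properties":{"deltas":{"type":"array"},"jaw":{"type":"number"},"force":{"type":"number"}},"required":["deltas"]}

```bash
ls; mkdir -p pics
python3 - <<'E'
from station import state, imaging
import cv2
s=state()
for k in s: print(k,s[k])
for n in("scene","top"):
    f=imaging.grab_frame(n); cv2.imwrite(f"pics/{n}0.png",f["image"]); print(n,{k:f[k] for k in f if k!="image"})
E
```

```text
pics
clock 0.0
qpos [-9.39355860e-01  2.55710340e-01  1.07016300e-01 -4.23062317e-04
 -1.42391214e+00 -2.84590466e-01]
joint_velocities [-0.00090302  0.0003608  -0.00120773 -0.00216692 -0.0008859  -0.00178694]
joint_torque [-3.99780853e-03 -3.86625373e+01  2.37927675e+01  5.36518112e+00
 -6.25089378e-03 -1.15194680e-07]
eef_pos [ 0.18695769 -0.51706755  0.40382738]
tool_rot [[-9.40469314e-01 -3.39877824e-01 -7.30555878e-04]
 [-3.39878592e-01  9.40467770e-01  1.70791390e-03]
 [ 1.06582199e-04  1.85454091e-03 -9.99998275e-01]]
contact_force [-0.77165178  0.33257969  0.6219846 ]
torque [-0.04260046  0.00441712  0.01186405]
grip_width 0.08489240473566663
scene {'fov_y': 48.2176055271442, 'cx': 275.82031887760877, 'cy': 214.26757961116394, 'rvec': array([ 2.07750348, -0.56036493,  0.31832096]), 'tvec': array([-0.46630638,  0.18289808,  0.97914737])}
top {'fov_y': 49.710594993772084, 'cx': 281.87944659106495, 'cy': 210.3048673636735, 'rvec': array([ 2.16166425, -2.10528538,  0.19013179]), 'tvec': array([-0.01671157,  0.54493983,  1.12708789])}
```

View pics/scene0.png

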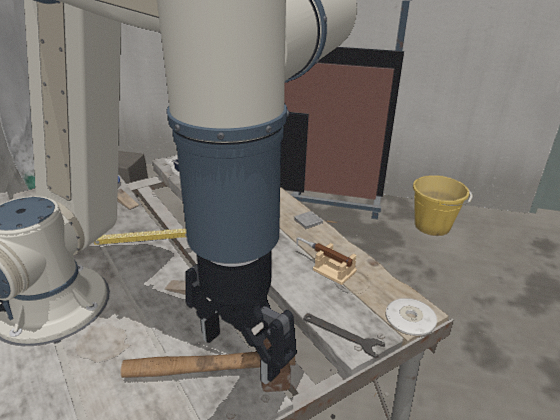

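View pics/top0.png

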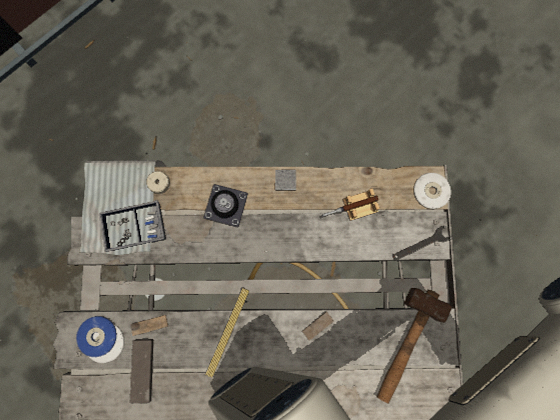

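The top view shows the axle plate at about (226,204). The pick in its rest is at about (362,203) with its hook at (322,215), the tile at (285,180), the disc at (432,190) and the spanner at (420,243). In the scene view the arm hides the plate. Next I'll zoom in on the plate and the rest.

```bash
cat > h.py <<'E'
import numpy as np, cv2
from station import state, imaging
def cam(f):
    H=f["image"].shape[0]; fl=H/2/np.tan(np.radians(f["fov_y"])/2)
    K=np.array([[fl,0,f["cx"]],[0,fl,f["cy"]],[0,0,1]]); R=cv2.Rodrigues(np.array(f["rvec"]))[0]
    return K,R,np.array(f["tvec"]).ravel()
def ray(f,uv):
    K,R,t=cam(f); return -R.T@t, R.T@np.linalg.inv(K)@np.array([uv[0],uv[1],1.])
def onz(f,uv,z):
    o,d=ray(f,uv); return o+d*(z-o[2])/d[2]
def proj(f,P):
    K,R,t=cam(f); p=K@(R@np.array(P)+t); return p[:2]/p[2]
def crop(f,x0,y0,x1,y1,s): return cv2.resize(f["image"][y0:y1,x0:x1],None,fx=s,fy=s,interpolation=cv2.INTER_CUBIC)
E
python3 - <<'E'
from h import *
f=imaging.grab_frame("top")
a=crop(f,195,175,260,235,9); b=crop(f,315,180,390,225,8)
h=max(a.shape[0],b.shape[0])
a=crop(f,196,176,256,232,6);b=crop(f,314,180,389,225,10)
out=np.zeros((800,800,3),np.uint8)
a=cv2.resize(a,None,fx=.8,fy=.8); 
cv2.imwrite("pics/a.png",crop(f,196,174,261,234,10)); cv2.imwrite("pics/b.png",crop(f,312,180,392,230,10))
print(onz(f,(226,204),.05),onz(f,(362,203),.043),onz(f,(322,215),.05),onz(f,(226,204),0)-onz(f,(227,204),0))
E
```

```text
[0.55733472 0.14267894 0.05      ] [ 0.57092887 -0.21089832  0.043     ] [ 0.53520359 -0.1061313   0.05      ] [-7.33407790e-05  2.69641975e-03  0.00000000e+00]
```

View pics/a.png

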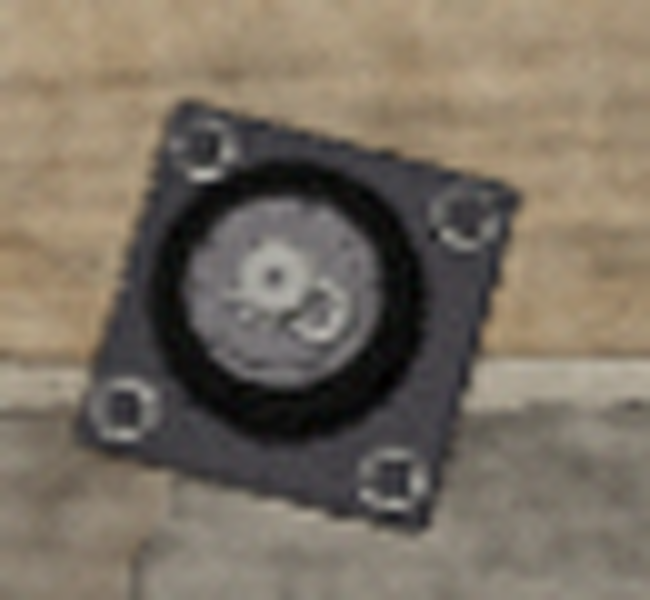

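View pics/b.png

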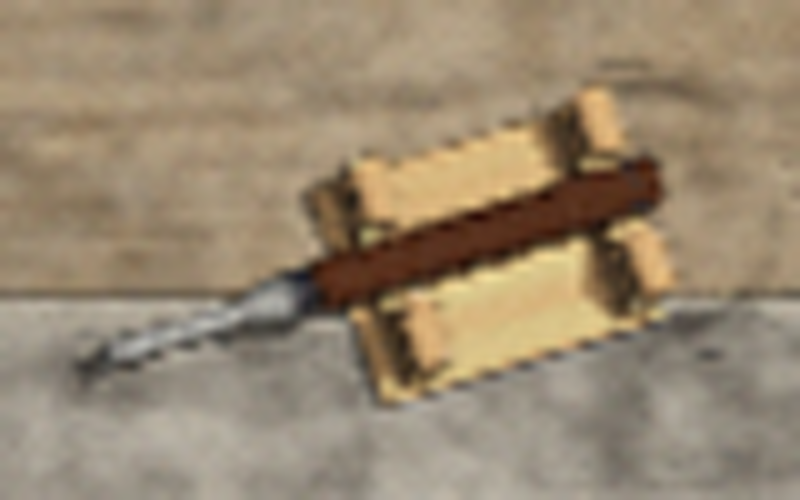

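Crop a puts the axle end at about px (223.05,201.05). The hub centre is at about (224.0,202.5) and the loop opening at about (227.4,204.4), towards the lower right. Crop b shows the pick's handle running from (344.5,208) to (377.5,197) and the hook end at about (320.4,216). I'll measure these.

Run:
```python
from h import *
f=imaging.grab_frame("top"); im=f["image"]; hsv=cv2.cvtColor(im,cv2.COLOR_BGR2HSV)
print("axle end",onz(f,(223.05,201.05),.057)); print("hubc",onz(f,(224.0,202.5),.044))
# plate: dark mask by bolts/plate
o=onz(f,(227.4,204.4),.046)
A=onz(f,(223.05,201.05),.057); print("eye",o,"d",o[:2]-A[:2],np.linalg.norm(o[:2]-A[:2]))
# bolts heads ~10mm
B=[onz(f,((u+.5)/10-.5+196,(v+.5)/10-.5+174),.012) for u,v in((204,147),(467,215),(392,480),(124,408))]
print("bolt centre",np.mean(B,0)); 
# plate corners
C=[onz(f,((u+.5)/10-.5+196,(v+.5)/10-.5+174),.008) for u,v in((180,98),(521,192),(425,532),(78,437))]
print("plate ctr",np.mean(C,0),[np.linalg.norm(C[i]-C[i-1]) for i in range(4)])
# handle
m=((im[:,:,2].astype(int)-im[:,:,0]>25)&(im[:,:,2]<125)&(im[:,:,1]<70)).astype(np.uint8); m[:, :335]=0; m[:,390:]=0; m[:185]=0; m[222:]=0
n,l,st,_=cv2.connectedComponentsWithStats(m); k=1+np.argmax(st[1:,4]); vs,us=np.nonzero(l==k)
P=np.array([onz(f,(u,v),.050)[:2] for u,v in zip(us,vs)])
c=P.mean(0); w,V=np.linalg.eigh(np.cov(P.T)); ax=V[:,1]*np.sign(V[1,1]); q=(P-c)@ax; r=(P-c)@V[:,0]
mid=c+ax*(q.max()+q.min())/2
print("handle n",len(us),"mean",c,"mid",mid,"ax",ax,"yaw",np.degrees(np.arctan2(ax[1],ax[0])),"len",np.ptp(q),"wid",np.ptp(r))
t=onz(f,(320.6,215.8),.03)[:2]; print("tip~",(t-mid)@ax,(t-mid)@V[:,0])
# raw intensity of the hub
g=cv2.cvtColor(im,cv2.COLOR_BGR2GRAY); print(g[192:213,212:236])
```

```text
axle end [0.56355346 0.1497691  0.057     ]
hubc [0.56227338 0.14879928 0.044     ]
eye [0.55711863 0.13948956 0.046     ] d [-0.00643483 -0.01027953] 0.012127484882448922
bolt centre [0.56233822 0.14929984 0.012     ]
plate ctr [0.56262152 0.14863209 0.008     ] [np.float64(0.09603792513981545), np.float64(0.09598723808358606), np.float64(0.0955798144771809), np.float64(0.09633910259662279)]
handle n 254 mean [ 0.56881937 -0.20522122] mid [ 0.56910346 -0.20604164] ax [-0.32721032  0.94495154] yaw 109.09954018316841 len 0.09390428764092988 wid 0.05446498381947452
tip~ 0.1068393235036418 -0.002278521138806804
[[ 58  64  58  61  38  28  22  13  18  14  16  15   9  10  15  15  13  20
   15  21  30  60  71  69]
 [ 63  63  61  37  17   8  14  13  29  36  48  46  48  50  32  22  23  20
   20  17  19  18  55  72]
 [ 60  56  41  23  16  10  28  40  65  89 118 119 121 114  82  68  69  42
   20  20  15  12  23  52]
 [ 59  44  18  20  17  18  57 106 121 112 112 119 108 110  97 106 122  93
   47  26  11  13   9  29]
 [ 50  29  12  14  24  60 104 119 117 114 115 110 113 116 118 117 121 119
  102 
[... 937 characters left out ...]
14  18  90 114 112 113 116 104 102 126 106  75 143 150 116 129 166
  109  86 104  63  14  20]
 [ 15  14  11  36  94 100 102 118 116 120 118  99 114  95 143 174 174 132
   73 105  86  29  16  21]
 [ 27  18  14  18  51  83 100 106 113 121 118 115 115 117 106  95  81  85
  111 107  57  17  22  15]
 [ 32  17  17  16  32  94 100  87 104 113 109 113 117 111 114 101  81 110
  110  59  18  20  19  17]
 [ 38  13  16  16  16  28  85 111  90  71  85  98 101  92  74  76 101 102
   55  11  17  20  23  14]
 [ 46  24  15  16  14  19  19  59 102 115 114 118 113 117 103  81  61  29
   13  11  17  17  12  11]
 [ 61  54  29  10  20  17  16  13  23  31  61  72  73  74  55  26  10  17
   21  16  14  17  11  24]]
```

Request:
{"fn": "carry_out", "kwargs": {
  "deltas": [
    [0,0,0,0,0,-0.15],
    [0,0,0,0,0,-0.15],
    [0,0,0,0,0,-0.15],
    [0,0,0,0,0,-0.15],
    [0,0,0,0,0,-0.15],
    [0,0,0,0,0,-0.15],
    [0,0,0,0,0,-0.15],
    [0,0,0,0,0,-0.15]
  ],
  "jaw": 1
}}

```text
clock: 1.0
eef_pos: [0.1869, -0.5172, 0.4044]
tool_rot: [[-0.018, -1.0, -0.0], [-1.0, 0.018, 0.001], [-0.001, 0.0, -1.0]]
contact_force: [-0.5, 0.4, 0.3]
grip_width: 0.0855
```

Request:
{"fn": "carry_out", "kwargs": {
  "deltas": [
    [0,0,0,0,0,-0.15],
    [0,0,0,0,0,-0.15],
    [0,0,0,0,0,-0.055],
    [0,0,0,0,0,0],
    [0,0,0,0,0,0]
  ]
}}

```text
clock: 1.5
eef_pos: [0.187, -0.5172, 0.4045]
tool_rot: [[0.323, -0.946, -0.0], [-0.946, -0.323, 0.0], [-0.0, 0.0, -1.0]]
contact_force: [-0.2, 0.6, 0.6]
grip_width: 0.0853
```

```bash
cat >> h.py <<'E'
def go(target,yaw=None):
    s=state(); R=np.array(s["tool_rot"]); p=np.array(s["eef_pos"])
    print("t",s["clock"],"tcp",p.round(4),"yaw",np.degrees(np.arctan2(R[1,0],R[0,0])).round(2),"z",R[:,2].round(4),"F",np.round(s["contact_force"],2),"w",round(s["grip_width"],4),"j6",s["qpos"][5])
    if target is not None: print("tool delta",(R.T@(np.array(target)-p)).round(4))
E
python3 -c "
from h import *
go([.569,-.206,.30])"
```

```text
t 1.5 tcp [ 0.187  -0.5172  0.4045] yaw -71.14 z [-1.e-04  3.e-04 -1.e+00] F [-0.23  0.6   0.56] w 0.0853 j6 1.2686379191768498
tool delta [-0.1709 -0.4621  0.1046]
```

Request:
{"fn": "carry_out", "kwargs": {
  "deltas": [
    [-0.0142,-0.0385,0.0,0,0,0],
    [-0.0142,-0.0385,0.0,0,0,0],
    [-0.0142,-0.0385,0.0,0,0,0],
    [-0.0142,-0.0385,0.0,0,0,0],
    [-0.0142,-0.0385,0.0,0,0,0],
    [-0.0142,-0.0385,0.0,0,0,0],
    [-0.0142,-0.0385,0.0,0,0,0],
    [-0.0142,-0.0385,0.0,0,0,0]
  ]
}}

```text
clock: 2.3
eef_pos: [0.4424, -0.3084, 0.4048]
tool_rot: [[0.324, -0.946, 0.0], [-0.946, -0.324, -0.0], [0.0, -0.0, -1.0]]
contact_force: [1.0, -0.4, 0.4]
grip_width: 0.0852
```

Request:
{"fn": "carry_out", "kwargs": {
  "deltas": [
    [-0.0142,-0.0385,0.02,0,0,0],
    [-0.0142,-0.0385,0.02,0,0,0],
    [-0.0142,-0.0385,0.02,0,0,0],
    [-0.0142,-0.0385,0.02,0,0,0],
    [0,0,0.02,0,0,0],
    [0,0,0,0,0,0],
    [0,0,0,0,0,0]
  ]
}}

```text
clock: 3.0
eef_pos: [0.5684, -0.2063, 0.3051]
tool_rot: [[0.324, -0.946, -0.001], [-0.946, -0.324, -0.001], [0.0, 0.001, -1.0]]
contact_force: [1.2, -0.5, 0.7]
grip_width: 0.0854
```

Run:
```python
from h import *
go([.569,-.206,.198])
f=imaging.grab_frame("top"); f2=imaging.grab_frame("scene")
cv2.imwrite("pics/c.png",np.hstack([crop(f,195,170,265,240,6)[:420],crop(f2,280,200,360,300,4.2)[:420]]))
print(proj(f2,[.5628,.1492,.057]),proj(f2,[.569,-.206,.05]))
```

```text
t 3.0 tcp [ 0.5684 -0.2063  0.3051] yaw -71.08 z [-6.e-04 -6.e-04 -1.e+00] F [ 1.17 -0.46  0.66] w 0.0854 j6 0.4197177100502529
tool delta [-1.000e-04 -7.000e-04  1.071e-01]
[255.56164819 183.97017945] [333.58897131 252.42687167]
```

Request:
{"fn": "carry_out", "kwargs": {
  "deltas": [
    [0,-0.0007,0.025,0,0,0],
    [0,0,0.025,0,0,0],
    [0,0,0.025,0,0,0],
    [0,0,0.02,0,0,0],
    [0,0,0.012,0,0,0],
    [0,0,0,0,0,0]
  ]
}}

```text
clock: 3.7
eef_pos: [0.5686, -0.2061, 0.1971]
tool_rot: [[0.324, -0.946, -0.001], [-0.946, -0.324, 0.0], [-0.001, 0.001, -1.0]]
contact_force: [-0.6, 0.4, -0.2]
grip_width: 0.0855
```

Run:
```python
from h import *
go([.569,-.206,.198])
f=imaging.grab_frame("top"); f2=imaging.grab_frame("scene")
cv2.imwrite("pics/c.png",np.hstack([crop(f2,236,165,276,205,10),crop(f2,295,210,375,290,5)]))
```

```text
t 3.7 tcp [ 0.5686 -0.2061  0.1971] yaw -71.09 z [-1.5e-03  3.0e-04 -1.0e+00] F [-0.58  0.43 -0.16] w 0.0855 j6 0.4197592959514274
tool delta [-0.     -0.0004 -0.0009]
```

View pics/c.png

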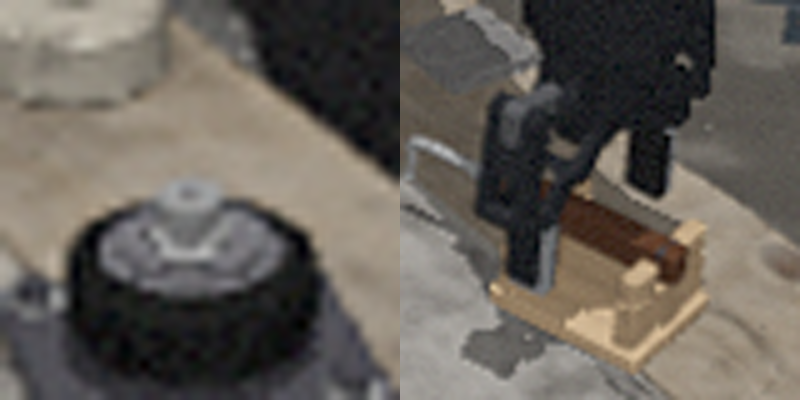

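Both fingers straddle the handle. In the scene crop the loop points almost straight at the camera, with its far wire centred at about zoom (187,257) against the axle at (187,190). Now closing.

Request:
{"fn": "carry_out", "kwargs": {
  "deltas": [
    [0,0,0,0,0,0],
    [0,0,0,0,0,0],
    [0,0,0,0,0,0],
    [0,0,0,0,0,0],
    [0,0,0,0,0,0],
    [0,0,0,0,0,0],
    [0,0,0,0,0,0]
  ],
  "jaw": 0,
  "force": 90
}}

```text
clock: 4.5
eef_pos: [0.5693, -0.2057, 0.1981]
tool_rot: [[0.325, -0.946, 0.001], [-0.946, -0.325, -0.0], [0.0, -0.001, -1.0]]
contact_force: [-0.1, 0.8, 3.6]
grip_width: 0.0127
```

Run:
```python
from h import *
go(None)
f=imaging.grab_frame("top"); f2=imaging.grab_frame("scene")
A=np.array([.5628,.1492])
u=lambda a,b:((a+.5)/10-.5+236,(b+.5)/10-.5+165)
print("axle end scene",onz(f2,u(187,190),.057), "proj expected",proj(f2,[*A,.057]))
E0=onz(f2,u(187,190),.057)
for p in((187,257),(158,240),(214,246),(187,247)):
    w=onz(f2,u(*p),.047); d=w[:2]-E0[:2]; print(p,w,d,np.linalg.norm(d),np.degrees(np.arctan2(-d[0],-d[1])))
```

```text
t 4.5 tcp [ 0.5693 -0.2057  0.1981] yaw -71.03 z [ 7.e-04 -2.e-04 -1.e+00] F [-0.06  0.76  3.58] w 0.0127 j6 0.41984789242702225
axle end scene [0.56079213 0.15313704 0.057     ] proj expected [255.56164819 183.97017945]
(187, 257) [0.55115745 0.1355309  0.047     ] [-0.00963468 -0.01760614] 0.020069961065884892 28.68897924197768
(158, 240) [0.54871426 0.14793779 0.047     ] [-0.01207787 -0.00519925] 0.013149415814784588 66.70919869758809
(214, 246) [0.56054972 0.13728944 0.047     ] [-0.00024241 -0.0158476 ] 0.015849454674330812 0.8763403130517229
(187, 247) [0.55381105 0.14048114 0.047     ] [-0.00698108 -0.01265589] 0.014453619308340918 28.881424876701928
```

Request:
{"fn": "carry_out", "kwargs": {
  "deltas": [
    [0,0,-0.01,0,0,0],
    [0,0,-0.02,0,0,0],
    [0,0,-0.025,0,0,0],
    [0,0,-0.025,0,0,0],
    [0,0,0,0,0,0],
    [0,0,0,0,0,0],
    [0,0,0,0,0,0]
  ]
}}

```text
clock: 5.3
eef_pos: [0.5686, -0.2056, 0.2765]
tool_rot: [[0.325, -0.946, -0.002], [-0.946, -0.325, 0.001], [-0.002, 0.002, -1.0]]
contact_force: [0.1, -0.3, -1.5]
grip_width: 0.0125
```

Request:
{"fn": "carry_out", "kwargs": {
  "deltas": [
    [0,0,0,0,0,0.12],
    [0,0,0,0,0,0.12],
    [0,0,0,0,0,0.12],
    [0,0,0,0,0,0.12],
    [0,0,0,0,0,0.12],
    [0,0,0,0,0,0.12],
    [0,0,0,0,0,0.118],
    [0,0,0,0,0,0]
  ]
}}

```text
clock: 6.1
eef_pos: [0.5688, -0.2057, 0.2763]
tool_rot: [[-0.487, -0.874, -0.003], [-0.874, 0.487, 0.001], [0.001, 0.003, -1.0]]
contact_force: [0.4, -0.4, -1.3]
grip_width: 0.0127
```

Run:
```python
from h import *
A=np.array([.5625,.1495]); n=np.array([-.485,-.875])
go([*(A+n*(.107+.045)),.27])
```

```text
t 6.1 tcp [ 0.5688 -0.2057  0.2763] yaw -119.12 z [-2.7e-03  5.0e-04 -1.0e+00] F [ 0.38 -0.36 -1.26] w 0.0127 j6 -0.4191552895977659
tool delta [-0.1551  0.178   0.0066]
```

Request:
{"fn": "carry_out", "kwargs": {
  "deltas": [
    [-0.025,0.03,0,0,0,0],
    [-0.025,0.03,0,0,0,0],
    [-0.025,0.03,0,0,0,0],
    [-0.025,0.03,0,0,0,0],
    [-0.025,0.03,0,0,0,0],
    [-0.03,0.028,0.0066,0,0,0],
    [0,0,0,0,0,0],
    [0,0,0,0,0,0]
  ]
}}

```text
clock: 6.9
eef_pos: [0.4885, 0.0169, 0.2707]
tool_rot: [[-0.481, -0.876, -0.001], [-0.876, 0.481, -0.0], [0.001, 0.001, -1.0]]
contact_force: [0.6, -0.5, -0.5]
grip_width: 0.0123
```

Run:
```python
from h import *
A=np.array([.5625,.1495]); n=np.array([-.485,-.875])
go([*(A+n*(.107+.045)),.27])
f=imaging.grab_frame("top"); f2=imaging.grab_frame("scene")
print(proj(f,[*(A+n*.045),.1]),proj(f2,[*(A+n*.045),.1]))
cv2.imwrite("pics/d.png",np.hstack([crop(f,200,180,270,235,8)[:400,:400],crop(f2,232,140,292,200,6.67)[:400,:400]]))
cv2.imwrite("pics/dt.png",f["image"]);cv2.imwrite("pics/ds.png",f2["image"])
```

```text
t 6.9 tcp [0.4885 0.0169 0.2707] yaw -118.78 z [-1.1e-03 -5.0e-04 -1.0e+00] F [ 0.59 -0.46 -0.45] w 0.0123 j6 -0.8583167624169216
tool delta [ 0.0002 -0.0005  0.0007]
[236.54482292 207.22449442] [254.94949301 177.81097688]
```

View pics/d.png

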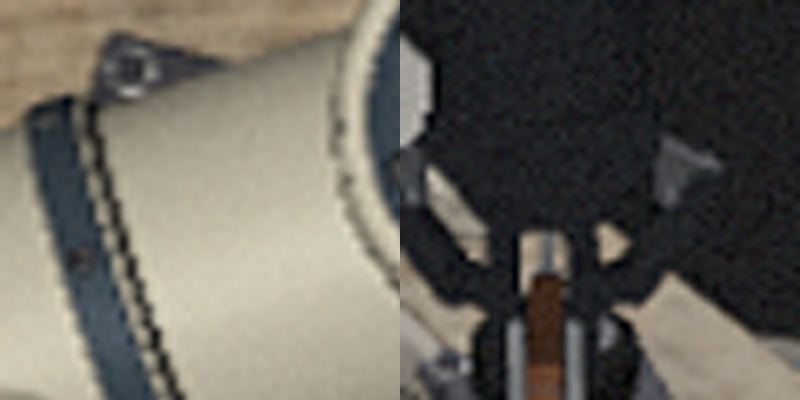

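The arm hides the plate and the tip from both cameras here, so I'll measure the hook tip from the first pictures, relative to the grasp, and feel for the rest.

Run:
```python
import cv2,numpy as np
a=cv2.imread("pics/top0.png")[203:228,312:352]; b=cv2.imread("pics/scene0.png")[228:258,290:330]
g=lambda i,s:cv2.resize(i,None,fx=s,fy=s,interpolation=cv2.INTER_CUBIC)
cv2.imwrite("pics/e.png",np.hstack([g(a,10)[:250],g(b,10)[:250]]))
```

```text
(no output)
```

View pics/e.png

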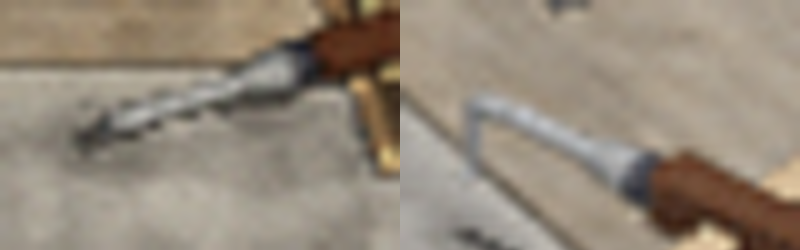

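Run:
```python
from h import *
from scipy.optimize import least_squares
f=imaging.grab_frame("top"); f2=imaging.grab_frame("scene")
g=np.array([.5691,-.2059]); ax=np.array([-.3253,.9456]); n=np.array([-ax[1],ax[0]])
def rep(l,w): d=w[:2]-g; print(l,w.round(4),"along",(d@ax).round(4),"lat",(d@n).round(4))
rep("top tip z.02",onz(f,(320.0,216.2),.020))
rep("top shaft z.03",onz(f,(320.5,215.9),.03))
rep("scene tip z.019",onz(f2,(297.0,244.8),.020))
rep("scene bend outer z.045",onz(f2,(297.2,237.8),.045))
rep("scene shaft z.035",onz(f2,(297.2,241),.034))
rep("scene nose",onz(f2,(314.8,245.6),.043)); rep("top collet/handle",onz(f,(312+30.5,203+5.8),.045))
```

```text
top tip z.02 [ 0.5368 -0.1037  0.02  ] along 0.1072 lat -0.0027
top shaft z.03 [ 0.536  -0.1041  0.03  ] along 0.107 lat -0.0018
scene tip z.019 [ 0.5367 -0.1066  0.02  ] along 0.1044 lat -0.0017
scene bend outer z.045 [ 0.533  -0.1119  0.045 ] along 0.1006 lat 0.0036
scene shaft z.035 [ 0.5346 -0.11    0.034 ] along 0.1019 lat 0.0014
scene nose [ 0.5529 -0.156   0.043 ] along 0.0524 lat -0.001
top collet/handle [ 0.5538 -0.1597  0.045 ] along 0.0486 lat -0.0006
```

```bash
cat >> h.py <<'E'
A=np.array([.5625,.1495]); N=np.array([-.485,-.875])
def st():
    s=state(); R=np.array(s["tool_rot"]); p=np.array(s["eef_pos"]); tip=p+R@[-.105,0,.179]
    d=tip[:2]-A; print("t",s["clock"],"tip z",tip[2].round(4),"out",(d@N).round(4),"lat",(d@[-N[1],N[0]]).round(4),"tool latdir",(R[:2,1]@[-N[1],N[0]]).round(2),"F tool",(R.T@s["contact_force"]).round(2),"T tool",(R.T@s["torque"]).round(3),"w",round(s["grip_width"],4))
E
python3 -c "
from h import *
go([*(A+N*(.105+.027)),.231]);st()"
```

```text
t 7.1 tcp [0.489  0.0153 0.2709] yaw -119.09 z [-3.e-04 -2.e-04 -1.e+00] F [-0.46  0.65 -1.55] w 0.0125 j6 -0.8601109945340965
tool delta [-0.0209  0.0008  0.0399]
t 7.1 tip z 0.0919 out 0.0481 lat 0.0009 tool latdir -1.0 F tool [-0.35  0.72  1.55] T tool [-0.007  0.036  0.036] w 0.0125
```

Request:
{"fn": "carry_out", "kwargs": {
  "deltas": [
    [-0.0105,0.0004,0.01,0,0,0],
    [-0.0105,0.0004,0.01,0,0,0],
    [0,0,0.01,0,0,0],
    [0,0,0.01,0,0,0],
    [0,0,0,0,0,0],
    [0,0,0,0,0,0],
    [0,0,0,0,0,0],
    [0,0,0,0,0,0]
  ]
}}

```text
clock: 7.9
eef_pos: [0.4985, 0.0349, 0.2316]
tool_rot: [[-0.486, -0.874, 0.001], [-0.874, 0.486, 0.0], [-0.001, -0.001, -1.0]]
contact_force: [0.1, -0.1, -0.7]
grip_width: 0.0122
```

```bash
python3 -c "
from h import *
st();imaging.grab_frame('top');st();imaging.grab_frame('top');st()"
```

```text
t 7.9 tip z 0.0527 out 0.0261 lat -0.0002 tool latdir -1.0 F tool [ 0.05 -0.19  0.71] T tool [0.024 0.002 0.062] w 0.0122
t 7.95 tip z 0.0527 out 0.0262 lat -0.0003 tool latdir -1.0 F tool [-0.03  0.31  0.59] T tool [ 0.    -0.033 -0.005] w 0.0125
t 8.0 tip z 0.0526 out 0.0262 lat -0.0003 tool latdir -1.0 F tool [-0.07 -1.29  1.78] T tool [ 0.044 -0.031 -0.059] w 0.0124
```

Request:
{"fn": "carry_out", "kwargs": {
  "deltas": [
    [-0.004,0,0.0015,0,0,0],
    [-0.004,0,0,0,0,0],
    [-0.001,0,0,0,0,0],
    [0,0,0,0,0,0],
    [0,0,0,0,0,0]
  ]
}}

```text
clock: 8.5
eef_pos: [0.5027, 0.0429, 0.2295]
tool_rot: [[-0.485, -0.874, -0.0], [-0.874, 0.485, -0.0], [0.0, 0.0, -1.0]]
contact_force: [0.0, -0.3, -1.4]
grip_width: 0.0129
```

```bash
python3 -c "
from h import *
st()"
```

```text
t 8.5 tip z 0.0505 out 0.0173 lat -0.0006 tool latdir -1.0 F tool [ 0.25 -0.19  1.4 ] T tool [-0.027  0.043 -0.058] w 0.0129
```

Request:
{"fn": "carry_out", "kwargs": {
  "deltas": [
    [-0.0005,0,0,0,0,0],
    [-0.0005,0,0,0,0,0],
    [0,0,0,0,0,0],
    [0,0,0,0,0,0]
  ]
}}

```text
clock: 8.9
eef_pos: [0.5032, 0.0437, 0.2296]
tool_rot: [[-0.486, -0.874, -0.0], [-0.874, 0.486, -0.0], [0.0, -0.0, -1.0]]
contact_force: [-0.6, -0.2, -1.6]
grip_width: 0.0128
```

```bash
python3 -c "
from h import *
st()"
```

```text
t 8.9 tip z 0.0506 out 0.0163 lat -0.0005 tool latdir -1.0 F tool [0.49 0.46 1.63] T tool [-0.    -0.012 -0.031] w 0.0128
```

Request:
{"fn": "carry_out", "kwargs": {
  "deltas": [
    [-0.0005,0,0,0,0,0],
    [0,0,0,0,0,0],
    [0,0,0,0,0,0]
  ]
}}

```text
clock: 9.2
eef_pos: [0.5034, 0.0441, 0.2296]
tool_rot: [[-0.486, -0.874, 0.0], [-0.874, 0.486, 0.0], [-0.0, 0.0, -1.0]]
contact_force: [-0.4, -0.4, -1.6]
grip_width: 0.0123
```

```bash
python3 -c "
from h import *
st()"
```

```text
t 9.2 tip z 0.0506 out 0.0158 lat -0.0005 tool latdir -1.0 F tool [0.55 0.17 1.64] T tool [ 0.008 -0.025 -0.023] w 0.0123
```

Request:
{"fn": "carry_out", "kwargs": {
  "deltas": [
    [-0.0005,0,0,0,0,0],
    [-0.0005,0,0,0,0,0],
    [0,0,0,0,0,0]
  ]
}}

```text
clock: 9.5
eef_pos: [0.5039, 0.0451, 0.2296]
tool_rot: [[-0.485, -0.874, 0.0], [-0.874, 0.485, -0.0], [0.0, -0.0, -1.0]]
contact_force: [-0.3, 0.5, -0.9]
grip_width: 0.0128
```

Request:
{"fn": "carry_out", "kwargs": {
  "deltas": [
    [-0.0005,0,0,0,0,0],
    [0,0,0,0,0,0],
    [0,0,0,0,0,0]
  ]
}}

```text
clock: 9.8
eef_pos: [0.5041, 0.0455, 0.2296]
tool_rot: [[-0.486, -0.874, -0.0], [-0.874, 0.486, -0.0], [0.0, 0.0, -1.0]]
contact_force: [0.3, -0.3, -1.0]
grip_width: 0.0128
```

Request:
{"fn": "carry_out", "kwargs": {
  "deltas": [
    [-0.0005,0,0,0,0,0],
    [0,0,0,0,0,0],
    [0,0,0,0,0,0]
  ]
}}

```text
clock: 10.1
eef_pos: [0.5044, 0.0459, 0.2296]
tool_rot: [[-0.486, -0.874, 0.0], [-0.874, 0.486, 0.0], [-0.0, -0.0, -1.0]]
contact_force: [-0.7, -0.4, -1.4]
grip_width: 0.0126
```

Nominal distance is now about 13.8 mm. I'll keep stepping in.

Request:
{"fn": "carry_out", "kwargs": {
  "deltas": [
    [-0.0005,0,0,0,0,0],
    [0,0,0,0,0,0],
    [0,0,0,0,0,0]
  ]
}}

```text
clock: 10.4
eef_pos: [0.5046, 0.0463, 0.2296]
tool_rot: [[-0.486, -0.874, 0.0], [-0.874, 0.486, 0.0], [-0.0, -0.0, -1.0]]
contact_force: [0.7, 0.1, -0.8]
grip_width: 0.0126
```

Request:
{"fn": "carry_out", "kwargs": {
  "deltas": [
    [-0.0005,0,0,0,0,0],
    [0,0,0,0,0,0],
    [0,0,0,0,0,0]
  ]
}}

```text
clock: 10.7
eef_pos: [0.5049, 0.0468, 0.2296]
tool_rot: [[-0.486, -0.874, -0.0], [-0.874, 0.486, -0.0], [0.0, 0.0, -1.0]]
contact_force: [0.7, -1.3, -1.5]
grip_width: 0.0125
```

Request:
{"fn": "carry_out", "kwargs": {
  "deltas": [
    [-0.0005,0,0,0,0,0],
    [0,0,0,0,0,0],
    [0,0,0,0,0,0]
  ]
}}

```text
clock: 11.0
eef_pos: [0.5051, 0.0472, 0.2296]
tool_rot: [[-0.486, -0.874, 0.0], [-0.874, 0.486, 0.0], [-0.0, 0.0, -1.0]]
contact_force: [0.2, -0.7, -0.9]
grip_width: 0.0122
```

```bash
python3 -c "
from h import *
st();imaging.grab_frame('top');st()"
```

```text
t 11.0 tip z 0.0506 out 0.0123 lat -0.0005 tool latdir -1.0 F tool [ 0.56 -0.51  0.87] T tool [0.005 0.002 0.01 ] w 0.0122
t 11.05 tip z 0.0506 out 0.0123 lat -0.0005 tool latdir -1.0 F tool [-0.33  0.15  0.52] T tool [0.022 0.012 0.001] w 0.0122
```

Request:
{"fn": "carry_out", "kwargs": {
  "deltas": [
    [-0.0005,0,0,0,0,0],
    [0,0,0,0,0,0],
    [0,0,0,0,0,0]
  ]
}}

```text
clock: 11.35
eef_pos: [0.5054, 0.0477, 0.2296]
tool_rot: [[-0.486, -0.874, 0.0], [-0.874, 0.486, 0.0], [-0.0, 0.0, -1.0]]
contact_force: [0.7, -0.2, -0.3]
grip_width: 0.0124
```

Request:
{"fn": "carry_out", "kwargs": {
  "deltas": [
    [-0.0005,0,0,0,0,0],
    [0,0,0,0,0,0],
    [0,0,0,0,0,0]
  ]
}}

```text
clock: 11.65
eef_pos: [0.5056, 0.0481, 0.2296]
tool_rot: [[-0.486, -0.874, -0.0], [-0.874, 0.486, -0.0], [0.0, 0.0, -1.0]]
contact_force: [0.3, -0.0, -0.8]
grip_width: 0.0125
```

```bash
python3 -c "
from h import *
st();imaging.grab_frame('top');st()"
```

```text
t 11.65 tip z 0.0506 out 0.0113 lat -0.0005 tool latdir -1.0 F tool [-0.12 -0.24  0.78] T tool [-0.027  0.016  0.015] w 0.0125
t 11.7 tip z 0.0506 out 0.0113 lat -0.0006 tool latdir -1.0 F tool [-0.46 -1.    1.34] T tool [-0.023  0.004  0.029] w 0.0123
```

Request:
{"fn": "carry_out", "kwargs": {
  "deltas": [
    [-0.0005,0,0,0,0,0],
    [0,0,0,0,0,0],
    [0,0,0,0,0,0]
  ]
}}

```text
clock: 12.0
eef_pos: [0.5058, 0.0485, 0.2296]
tool_rot: [[-0.486, -0.874, -0.0], [-0.874, 0.486, 0.0], [-0.0, 0.0, -1.0]]
contact_force: [-0.7, 0.2, -1.4]
grip_width: 0.0125
```

Request:
{"fn": "carry_out", "kwargs": {
  "deltas": [
    [-0.0005,0,0,0,0,0],
    [0,0,0,0,0,0],
    [0,0,0,0,0,0]
  ]
}}

```text
clock: 12.3
eef_pos: [0.5061, 0.049, 0.2296]
tool_rot: [[-0.486, -0.874, 0.0], [-0.874, 0.486, 0.0], [-0.0, -0.0, -1.0]]
contact_force: [-0.1, -0.1, -0.3]
grip_width: 0.0124
```

```bash
python3 -c "
from h import *
st();imaging.grab_frame('top');st()"
```

```text
t 12.3 tip z 0.0506 out 0.0103 lat -0.0005 tool latdir -1.0 F tool [0.13 0.02 0.32] T tool [-0.003  0.035  0.022] w 0.0124
t 12.35 tip z 0.0506 out 0.0103 lat -0.0005 tool latdir -1.0 F tool [-0.23  0.57  1.67] T tool [-0.071  0.015  0.012] w 0.0127
```

Request:
{"fn": "carry_out", "kwargs": {
  "deltas": [
    [-0.0005,0,0,0,0,0],
    [0,0,0,0,0,0],
    [0,0,0,0,0,0]
  ]
}}

```text
clock: 12.65
eef_pos: [0.5063, 0.0494, 0.2296]
tool_rot: [[-0.486, -0.874, 0.0], [-0.874, 0.486, 0.0], [-0.0, -0.0, -1.0]]
contact_force: [-1.1, -0.5, -0.8]
grip_width: 0.0125
```

```bash
python3 -c "
from h import *
st();imaging.grab_frame('top');st()"
```

```text
t 12.65 tip z 0.0506 out 0.0098 lat -0.0005 tool latdir -1.0 F tool [0.95 0.71 0.78] T tool [-0.005  0.097  0.02 ] w 0.0125
t 12.7 tip z 0.0506 out 0.0098 lat -0.0005 tool latdir -1.0 F tool [-0.12  0.36  1.52] T tool [-0.054  0.041  0.034] w 0.0125
```

Request:
{"fn": "carry_out", "kwargs": {
  "deltas": [
    [-0.0005,0,0,0,0,0],
    [0,0,0,0,0,0],
    [0,0,0,0,0,0]
  ]
}}

```text
clock: 13.0
eef_pos: [0.5066, 0.0498, 0.2296]
tool_rot: [[-0.486, -0.874, 0.0], [-0.874, 0.486, 0.0], [-0.0, 0.0, -1.0]]
contact_force: [-1.1, -0.8, -1.2]
grip_width: 0.0123
```

Request:
{"fn": "carry_out", "kwargs": {
  "deltas": [
    [-0.0005,0,0,0,0,0],
    [0,0,0,0,0,0],
    [0,0,0,0,0,0]
  ]
}}

```text
clock: 13.3
eef_pos: [0.5068, 0.0503, 0.2295]
tool_rot: [[-0.486, -0.874, -0.0], [-0.874, 0.486, 0.0], [0.0, 0.0, -1.0]]
contact_force: [0.4, -0.3, -1.7]
grip_width: 0.0122
```

```bash
python3 -c "
from h import *
st();imaging.grab_frame('top');st()"
```

```text
t 13.3 tip z 0.0505 out 0.0088 lat -0.0006 tool latdir -1.0 F tool [ 0.03 -0.46  1.67] T tool [-0.001  0.042  0.025] w 0.0122
t 13.35 tip z 0.0506 out 0.0088 lat -0.0005 tool latdir -1.0 F tool [ 0.22 -1.25  1.08] T tool [0.035 0.01  0.027] w 0.0123
```

Request:
{"fn": "carry_out", "kwargs": {
  "deltas": [
    [-0.0005,0,0,0,0,0],
    [0,0,0,0,0,0],
    [0,0,0,0,0,0]
  ]
}}

```text
clock: 13.65
eef_pos: [0.5071, 0.0507, 0.2296]
tool_rot: [[-0.486, -0.874, -0.0], [-0.874, 0.486, -0.0], [0.0, 0.0, -1.0]]
contact_force: [-1.0, -0.0, -1.6]
grip_width: 0.012
```

Request:
{"fn": "carry_out", "kwargs": {
  "deltas": [
    [-0.0005,0,0,0,0,0],
    [0,0,0,0,0,0],
    [0,0,0,0,0,0]
  ]
}}

```text
clock: 13.95
eef_pos: [0.5073, 0.0512, 0.2296]
tool_rot: [[-0.486, -0.874, 0.0], [-0.874, 0.486, 0.0], [-0.0, 0.0, -1.0]]
contact_force: [-0.2, -0.3, -1.2]
grip_width: 0.0122
```

Run:
```python
from h import *
st();f=imaging.grab_frame('top');st();f2=imaging.grab_frame('scene')
cv2.imwrite("pics/f.png",np.hstack([crop(f,190,160,250,220,6.67)[:400,:400],crop(f2,235,145,285,195,8)[:400,:400]]))
print(proj(f2,[*A,.057]))
```

```text
t 13.95 tip z 0.0506 out 0.0078 lat -0.0005 tool latdir -1.0 F tool [0.34 0.07 1.25] T tool [0.063 0.04  0.018] w 0.0122
t 14.0 tip z 0.0506 out 0.0078 lat -0.0005 tool latdir -1.0 F tool [0.25 0.81 1.04] T tool [ 0.022 -0.004 -0.007] w 0.0124
[255.41480349 183.95072494]
```

View pics/f.png

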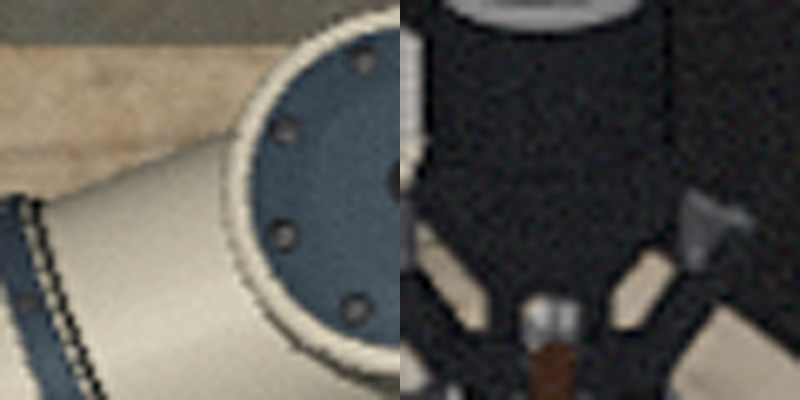

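In the scene crop the axle end, about 53 zoom px wide and centred at x≈552, appears directly behind the needle. So the lateral alignment is right and the tip just hasn't reached it yet. Continuing.

Request:
{"fn": "carry_out", "kwargs": {
  "deltas": [
    [-0.0005,0,0,0,0,0],
    [0,0,0,0,0,0],
    [0,0,0,0,0,0]
  ]
}}

```text
clock: 14.35
eef_pos: [0.5076, 0.0516, 0.2296]
tool_rot: [[-0.486, -0.874, 0.0], [-0.874, 0.486, 0.0], [-0.0, -0.0, -1.0]]
contact_force: [-0.3, -0.6, -0.9]
grip_width: 0.0126
```

Request:
{"fn": "carry_out", "kwargs": {
  "deltas": [
    [-0.0005,0,0,0,0,0],
    [0,0,0,0,0,0],
    [0,0,0,0,0,0]
  ]
}}

```text
clock: 14.65
eef_pos: [0.5077, 0.0518, 0.2295]
tool_rot: [[-0.486, -0.874, -0.0], [-0.874, 0.486, -0.0], [0.001, 0.0, -1.0]]
contact_force: [-0.9, -1.0, -1.1]
grip_width: 0.0129
```

```bash
python3 -c "
from h import *
st();imaging.grab_frame('top');st()"
```

```text
t 14.65 tip z 0.0505 out 0.0071 lat -0.0005 tool latdir -1.0 F tool [1.33 0.3  1.06] T tool [0.    0.598 0.018] w 0.0129
t 14.7 tip z 0.0505 out 0.0071 lat -0.0006 tool latdir -1.0 F tool [ 2.16 -0.88 -0.02] T tool [0.03  0.594 0.045] w 0.0125
```

Request:
{"fn": "carry_out", "kwargs": {
  "deltas": [
    [-0.0005,0,0,0,0,0],
    [0,0,0,0,0,0],
    [0,0,0,0,0,0]
  ]
}}

```text
clock: 15.0
eef_pos: [0.5078, 0.0521, 0.2295]
tool_rot: [[-0.486, -0.874, -0.001], [-0.874, 0.486, -0.001], [0.001, 0.0, -1.0]]
contact_force: [-1.5, -3.8, 0.2]
grip_width: 0.0125
```

```bash
python3 -c "
from h import *
st();imaging.grab_frame('top');st()"
```

```text
t 15.0 tip z 0.0503 out 0.0069 lat -0.0006 tool latdir -1.0 F tool [ 4.05 -0.49 -0.16] T tool [0.107 1.501 0.004] w 0.0125
t 15.05 tip z 0.0504 out 0.0069 lat -0.0006 tool latdir -1.0 F tool [ 5.2  -1.09 -0.65] T tool [0.075 1.576 0.015] w 0.0124
```

Contact with the axle side, at about 5 N with 1.5 Nm of torque. I'll back off to the middle of the opening and lower gently.

Request:
{"fn": "carry_out", "kwargs": {
  "deltas": [
    [0.0007,0,0,0,0,0],
    [0.0008,0,0,0,0,0],
    [0,0,0,0,0,0],
    [0,0,0.001,0,0,0],
    [0,0,0,0,0,0],
    [0,0,0,0,0,0]
  ]
}}

```text
clock: 15.65
eef_pos: [0.5075, 0.0514, 0.2286]
tool_rot: [[-0.485, -0.874, 0.001], [-0.874, 0.485, 0.0], [-0.001, -0.0, -1.0]]
contact_force: [0.2, 1.0, -1.5]
grip_width: 0.0127
```

```bash
python3 -c "
from h import *
st();imaging.grab_frame('top');st()"
```

```text
t 15.65 tip z 0.0497 out 0.0074 lat -0.0004 tool latdir -1.0 F tool [-0.98  0.27  1.53] T tool [ 0.006 -0.002 -0.005] w 0.0127
t 15.7 tip z 0.0497 out 0.0075 lat -0.0004 tool latdir -1.0 F tool [-0.41  0.55 -0.13] T tool [0.026 0.043 0.043] w 0.0128
```

Request:
{"fn": "carry_out", "kwargs": {
  "deltas": [
    [0,0,0.0005,0,0,0],
    [0,0,0.0005,0,0,0],
    [0,0,0,0,0,0],
    [0,0,0,0,0,0]
  ]
}}

```text
clock: 16.1
eef_pos: [0.5073, 0.0511, 0.2276]
tool_rot: [[-0.486, -0.874, -0.0], [-0.874, 0.486, -0.0], [0.0, 0.0, -1.0]]
contact_force: [0.4, -0.2, -1.1]
grip_width: 0.012
```

```bash
python3 -c "
from h import *
st();imaging.grab_frame('top');st()"
```

```text
t 16.1 tip z 0.0486 out 0.0078 lat -0.0005 tool latdir -1.0 F tool [ 0.04 -0.44  1.06] T tool [-0.02  -0.005 -0.019] w 0.012
t 16.15 tip z 0.0486 out 0.0078 lat -0.0005 tool latdir -1.0 F tool [ 0.14  0.25 -0.29] T tool [ 0.017  0.014 -0.025] w 0.0128
```

Request:
{"fn": "carry_out", "kwargs": {
  "deltas": [
    [0,0,0.0005,0,0,0],
    [0,0,0,0,0,0],
    [0,0,0,0,0,0]
  ]
}}

```text
clock: 16.45
eef_pos: [0.5073, 0.0511, 0.2271]
tool_rot: [[-0.486, -0.874, -0.0], [-0.874, 0.486, -0.0], [0.0, 0.0, -1.0]]
contact_force: [0.7, 0.5, -1.1]
grip_width: 0.0123
```

```bash
python3 -c "
from h import *
st();imaging.grab_frame('top');st()"
```

```text
t 16.45 tip z 0.0481 out 0.0078 lat -0.0005 tool latdir -1.0 F tool [-0.75 -0.37  1.12] T tool [ 0.046 -0.001 -0.001] w 0.0123
t 16.5 tip z 0.0481 out 0.0078 lat -0.0005 tool latdir -1.0 F tool [-0.08 -0.02  1.49] T tool [0.037 0.021 0.014] w 0.0126
```

Request:
{"fn": "carry_out", "kwargs": {
  "deltas": [
    [0.0002,0,0.0005,0,0,0],
    [0,0,0,0,0,0],
    [0,0,0,0,0,0]
  ]
}}

```text
clock: 16.8
eef_pos: [0.5072, 0.051, 0.2266]
tool_rot: [[-0.486, -0.874, -0.0], [-0.874, 0.486, -0.0], [0.0, 0.0, -1.0]]
contact_force: [-0.5, 0.7, -0.7]
grip_width: 0.0124
```

```bash
python3 -c "
from h import *
st();imaging.grab_frame('top');st()"
```

```text
t 16.8 tip z 0.0476 out 0.008 lat -0.0005 tool latdir -1.0 F tool [-0.35  0.79  0.66] T tool [-0.004  0.032  0.02 ] w 0.0124
t 16.85 tip z 0.0476 out 0.008 lat -0.0005 tool latdir -1.0 F tool [-0.42 -0.26  1.27] T tool [-0.039  0.043  0.   ] w 0.0126
```

Request:
{"fn": "carry_out", "kwargs": {
  "deltas": [
    [0,0,0.0005,0,0,0],
    [0,0,0,0,0,0],
    [0,0,0,0,0,0]
  ]
}}

```text
clock: 17.15
eef_pos: [0.5072, 0.0509, 0.2261]
tool_rot: [[-0.486, -0.874, -0.0], [-0.874, 0.486, -0.0], [0.0, 0.0, -1.0]]
contact_force: [-0.7, -1.2, -1.4]
grip_width: 0.0124
```

```bash
python3 -c "
from h import *
st();imaging.grab_frame('top');st()"
```

```text
t 17.15 tip z 0.047 out 0.008 lat -0.0005 tool latdir -1.0 F tool [ 1.4  -0.02  1.37] T tool [ 0.009 -0.066 -0.016] w 0.0124
t 17.2 tip z 0.0471 out 0.008 lat -0.0005 tool latdir -1.0 F tool [-0.05  0.07  0.77] T tool [-0.049  0.006  0.03 ] w 0.0125
```

Request:
{"fn": "carry_out", "kwargs": {
  "deltas": [
    [0,0,0.0005,0,0,0],
    [0,0,0,0,0,0],
    [0,0,0,0,0,0]
  ]
}}

```text
clock: 17.5
eef_pos: [0.5072, 0.051, 0.2256]
tool_rot: [[-0.486, -0.874, -0.0], [-0.874, 0.486, -0.0], [0.0, 0.0, -1.0]]
contact_force: [-0.5, 0.1, -1.2]
grip_width: 0.0122
```

```bash
python3 -c "
from h import *
st();imaging.grab_frame('top');st()"
```

```text
t 17.5 tip z 0.0466 out 0.008 lat -0.0005 tool latdir -1.0 F tool [0.12 0.47 1.18] T tool [-0.011  0.07  -0.008] w 0.0122
t 17.55 tip z 0.0466 out 0.008 lat -0.0005 tool latdir -1.0 F tool [-0.08 -0.19  1.57] T tool [ 0.01  -0.009 -0.005] w 0.0127
```

Request:
{"fn": "carry_out", "kwargs": {
  "deltas": [
    [0,0,0.0005,0,0,0],
    [0,0,0,0,0,0],
    [0,0,0,0,0,0]
  ]
}}

```text
clock: 17.85
eef_pos: [0.5072, 0.051, 0.225]
tool_rot: [[-0.486, -0.874, -0.0], [-0.874, 0.486, 0.0], [0.0, 0.0, -1.0]]
contact_force: [-0.8, 0.1, -1.0]
grip_width: 0.0123
```

```bash
python3 -c "
from h import *
st();imaging.grab_frame('top');st()"
```

```text
t 17.85 tip z 0.046 out 0.008 lat -0.0005 tool latdir -1.0 F tool [0.33 0.79 0.96] T tool [-0.046  0.012 -0.016] w 0.0123
t 17.9 tip z 0.0461 out 0.008 lat -0.0005 tool latdir -1.0 F tool [-0.04  0.14  0.99] T tool [-0.019  0.001 -0.035] w 0.0124
```

Request:
{"fn": "carry_out", "kwargs": {
  "deltas": [
    [0,0,0.0005,0,0,0],
    [0,0,0,0,0,0],
    [0,0,0,0,0,0]
  ]
}}

```text
clock: 18.2
eef_pos: [0.5072, 0.0509, 0.2246]
tool_rot: [[-0.486, -0.874, 0.0], [-0.874, 0.486, -0.0], [0.0, -0.0, -1.0]]
contact_force: [-0.1, 0.3, -1.3]
grip_width: 0.0125
```

```bash
python3 -c "
from h import *
st();imaging.grab_frame('top');st()"
```

```text
t 18.2 tip z 0.0456 out 0.008 lat -0.0005 tool latdir -1.0 F tool [-0.21  0.22  1.35] T tool [-0.023  0.009 -0.028] w 0.0125
t 18.25 tip z 0.0456 out 0.008 lat -0.0005 tool latdir -1.0 F tool [-0.48 -0.21  1.58] T tool [0.009 0.012 0.016] w 0.0126
```

Request:
{"fn": "carry_out", "kwargs": {
  "deltas": [
    [0,0,0.0005,0,0,0],
    [0,0,0,0,0,0],
    [0,0,0,0,0,0]
  ]
}}

```text
clock: 18.55
eef_pos: [0.5072, 0.051, 0.2241]
tool_rot: [[-0.486, -0.874, -0.0], [-0.874, 0.486, -0.0], [0.0, 0.0, -1.0]]
contact_force: [0.2, 0.0, -0.5]
grip_width: 0.0125
```

```bash
python3 -c "
from h import *
st();imaging.grab_frame('top');st()"
```

```text
t 18.55 tip z 0.0451 out 0.008 lat -0.0005 tool latdir -1.0 F tool [-0.13 -0.21  0.54] T tool [-0.068  0.021 -0.016] w 0.0125
t 18.6 tip z 0.0451 out 0.008 lat -0.0005 tool latdir -1.0 F tool [-0.73  0.37  0.86] T tool [ 0.013  0.026 -0.022] w 0.0124
```

Request:
{"fn": "carry_out", "kwargs": {
  "deltas": [
    [0,0,0.0005,0,0,0],
    [0,0,0,0,0,0],
    [0,0,0,0,0,0]
  ]
}}

```text
clock: 18.9
eef_pos: [0.5072, 0.0509, 0.2236]
tool_rot: [[-0.486, -0.874, -0.0], [-0.874, 0.486, -0.0], [0.0, 0.0, -1.0]]
contact_force: [0.7, 0.4, -0.9]
grip_width: 0.0126
```

```bash
python3 -c "
from h import *
st();imaging.grab_frame('top');st()"
```

```text
t 18.9 tip z 0.0446 out 0.008 lat -0.0005 tool latdir -1.0 F tool [-0.67 -0.47  0.89] T tool [-0.024  0.012  0.048] w 0.0126
t 18.95 tip z 0.0445 out 0.008 lat -0.0005 tool latdir -1.0 F tool [-0.31 -0.62  2.43] T tool [-0.052  0.031 -0.027] w 0.0126
```

Request:
{"fn": "carry_out", "kwargs": {
  "deltas": [
    [0,0,0.0005,0,0,0],
    [0,0,0,0,0,0],
    [0,0,0,0,0,0]
  ]
}}

```text
clock: 19.25
eef_pos: [0.5072, 0.051, 0.2231]
tool_rot: [[-0.486, -0.874, 0.0], [-0.874, 0.486, 0.0], [-0.0, -0.0, -1.0]]
contact_force: [-0.3, -0.2, -0.5]
grip_width: 0.0123
```

```bash
python3 -c "
from h import *
st();imaging.grab_frame('top');st()"
```

```text
t 19.25 tip z 0.0441 out 0.008 lat -0.0005 tool latdir -1.0 F tool [0.32 0.14 0.5 ] T tool [ 0.02  -0.012  0.027] w 0.0123
t 19.3 tip z 0.0441 out 0.008 lat -0.0005 tool latdir -1.0 F tool [ 1.36 -0.61  0.85] T tool [ 0.046 -0.036  0.03 ] w 0.0126
```

Request:
{"fn": "carry_out", "kwargs": {
  "deltas": [
    [0,0,0.0005,0,0,0],
    [0,0,0,0,0,0],
    [0,0,0,0,0,0]
  ]
}}

```text
clock: 19.6
eef_pos: [0.5072, 0.0509, 0.2227]
tool_rot: [[-0.486, -0.874, 0.0], [-0.874, 0.486, 0.0], [-0.0, -0.0, -1.0]]
contact_force: [-0.5, 0.7, -0.6]
grip_width: 0.0124
```

```bash
python3 -c "
from h import *
st();imaging.grab_frame('top');st()"
```

```text
t 19.6 tip z 0.0437 out 0.008 lat -0.0004 tool latdir -1.0 F tool [-0.38  0.82  0.59] T tool [ 0.024 -0.014 -0.025] w 0.0124
t 19.65 tip z 0.0437 out 0.008 lat -0.0004 tool latdir -1.0 F tool [1.13 0.14 0.61] T tool [-0.056 -0.021  0.   ] w 0.0126
```

Request:
{"fn": "carry_out", "kwargs": {
  "deltas": [
    [0,0,0.0005,0,0,0],
    [0,0,0,0,0,0],
    [0,0,0,0,0,0]
  ]
}}

```text
clock: 19.95
eef_pos: [0.5072, 0.051, 0.2222]
tool_rot: [[-0.486, -0.874, 0.0], [-0.874, 0.486, 0.0], [-0.0, -0.0, -1.0]]
contact_force: [-0.7, 0.3, 0.2]
grip_width: 0.0125
```

```bash
python3 -c "
from h import *
st();imaging.grab_frame('top');st()"
```

```text
t 19.95 tip z 0.0432 out 0.0079 lat -0.0004 tool latdir -1.0 F tool [ 0.06  0.73 -0.19] T tool [-0.035  0.028 -0.019] w 0.0125
t 20.0 tip z 0.0432 out 0.008 lat -0.0004 tool latdir -1.0 F tool [ 0.86 -0.68 -1.24] T tool [-0.046 -0.019 -0.036] w 0.0125
```

Request:
{"fn": "carry_out", "kwargs": {
  "deltas": [
    [0,0,0.0004,0,0,0],
    [0,0,0,0,0,0],
    [0,0,0,0,0,0]
  ]
}}

```text
clock: 20.3
eef_pos: [0.5072, 0.0509, 0.2218]
tool_rot: [[-0.486, -0.874, 0.0], [-0.874, 0.486, 0.0], [-0.0, -0.0, -1.0]]
contact_force: [-0.8, -1.2, 1.7]
grip_width: 0.0126
```

```bash
python3 -c "
from h import *
for i in range(3): st();imaging.grab_frame('top')"
```

```text
t 20.3 tip z 0.0428 out 0.008 lat -0.0004 tool latdir -1.0 F tool [ 1.4   0.13 -1.69] T tool [-0.009  0.19  -0.033] w 0.0126
t 20.35 tip z 0.0428 out 0.008 lat -0.0004 tool latdir -1.0 F tool [ 0.34 -0.49 -1.6 ] T tool [-0.046  0.166 -0.005] w 0.0125
t 20.4 tip z 0.0428 out 0.008 lat -0.0004 tool latdir -1.0 F tool [ 0.47  0.91 -1.55] T tool [-0.046  0.169  0.019] w 0.0126
```

Hub felt at nominal 42.9 mm, so the tip is down inside the loop. I'll raise it 0.6 mm and pull gently.

Request:
{"fn": "carry_out", "kwargs": {
  "deltas": [
    [0,0,-0.0006,0,0,0],
    [0.0005,0,0,0,0,0],
    [0.0005,0,0,0,0,0],
    [0.0005,0,0,0,0,0],
    [0,0,0,0,0,0],
    [0,0,0,0,0,0]
  ]
}}

```text
clock: 21.05
eef_pos: [0.5065, 0.0497, 0.2223]
tool_rot: [[-0.486, -0.874, 0.0], [-0.874, 0.486, 0.0], [-0.0, -0.0, -1.0]]
contact_force: [0.0, 0.7, 0.4]
grip_width: 0.0127
```

```bash
python3 -c "
from h import *
for i in range(2): st();imaging.grab_frame('top')"
```

```text
t 21.05 tip z 0.0433 out 0.0094 lat -0.0005 tool latdir -1.0 F tool [-0.64  0.3  -0.42] T tool [ 0.009 -0.414 -0.018] w 0.0127
t 21.1 tip z 0.0433 out 0.0094 lat -0.0005 tool latdir -1.0 F tool [-1.66  0.07  0.55] T tool [-0.002 -0.428 -0.004] w 0.0124
```

Request:
{"fn": "carry_out", "kwargs": {
  "deltas": [
    [0.0005,0,0,0,0,0],
    [0.0005,0,0,0,0,0],
    [0,0,0,0,0,0]
  ]
}}

```text
clock: 21.45
eef_pos: [0.5062, 0.049, 0.2224]
tool_rot: [[-0.486, -0.874, 0.001], [-0.874, 0.486, 0.001], [-0.001, -0.0, -1.0]]
contact_force: [1.3, 3.4, 0.7]
grip_width: 0.0125
```

```bash
python3 -c "
from h import *
for i in range(2): st();imaging.grab_frame('top')"
```

```text
t 21.45 tip z 0.0435 out 0.01 lat -0.0004 tool latdir -1.0 F tool [-3.62  0.5  -0.73] T tool [-0.008 -1.13   0.017] w 0.0125
t 21.5 tip z 0.0435 out 0.0101 lat -0.0003 tool latdir -1.0 F tool [-2.77 -0.16  0.62] T tool [ 0.026 -1.188  0.052] w 0.0125
```

Contact is with the far wire, as expected: the tip had about 1.8 mm of slack. Pulling on.

Request:
{"fn": "carry_out", "kwargs": {
  "deltas": [
    [0.0005,0,0,0,0,0],
    [0.0005,0,0,0,0,0],
    [0.0005,0,0,0,0,0],
    [0,0,0,0,0,0]
  ]
}}

```text
clock: 21.95
eef_pos: [0.5057, 0.048, 0.2225]
tool_rot: [[-0.486, -0.874, 0.002], [-0.874, 0.486, 0.001], [-0.002, -0.001, -1.0]]
contact_force: [3.2, 5.8, -1.0]
grip_width: 0.0129
```

```bash
python3 -c "
from h import *
for i in range(2): st();imaging.grab_frame('top')"
```

```text
t 21.95 tip z 0.0437 out 0.011 lat -0.0002 tool latdir -1.0 F tool [-6.65  0.02  1.02] T tool [ 0.    -2.137 -0.022] w 0.0129
t 22.0 tip z 0.0437 out 0.011 lat -0.0002 tool latdir -1.0 F tool [-6.22 -0.58  0.9 ] T tool [ 0.019 -2.069  0.053] w 0.0126
```

Request:
{"fn": "carry_out", "kwargs": {
  "deltas": [
    [0.0005,0,0,0,0,0],
    [0.0005,0,0,0,0,0],
    [0,0,0,0,0,0]
  ]
}}

```text
clock: 22.35
eef_pos: [0.5055, 0.0474, 0.2226]
tool_rot: [[-0.485, -0.874, 0.003], [-0.874, 0.485, 0.002], [-0.003, -0.001, -1.0]]
contact_force: [2.6, 6.4, -1.8]
grip_width: 0.0124
```

```bash
python3 -c "
from h import *
for i in range(2): st();imaging.grab_frame('top')"
```

```text
t 22.35 tip z 0.0439 out 0.0115 lat -0.0001 tool latdir -1.0 F tool [-6.85  0.82  1.85] T tool [-0.035 -2.574  0.039] w 0.0124
t 22.4 tip z 0.0439 out 0.0115 lat -0.0 tool latdir -1.0 F tool [-6.86  0.16  1.14] T tool [-0.045 -2.571 -0.015] w 0.0126
```

Request:
{"fn": "carry_out", "kwargs": {
  "deltas": [
    [0.0005,0,0.0003,0,0,0],
    [0.0005,0,0.0002,0,0,0],
    [0.0005,0,0,0,0,0],
    [0,0,0,0,0,0]
  ]
}}

```text
clock: 22.85
eef_pos: [0.5051, 0.0464, 0.2224]
tool_rot: [[-0.485, -0.874, 0.004], [-0.874, 0.485, 0.003], [-0.004, -0.002, -1.0]]
contact_force: [4.3, 6.9, -1.5]
grip_width: 0.0125
```

```bash
python3 -c "
from h import *
for i in range(2): st();imaging.grab_frame('top')"
```

```text
t 22.85 tip z 0.0438 out 0.0122 lat 0.0002 tool latdir -1.0 F tool [-8.08 -0.39  1.55] T tool [-0.05  -3.074 -0.007] w 0.0125
t 22.9 tip z 0.0438 out 0.0122 lat 0.0002 tool latdir -1.0 F tool [-8.47  0.33  1.88] T tool [-0.089 -3.075 -0.016] w 0.0123
```

Request:
{"fn": "carry_out", "kwargs": {
  "deltas": [
    [0.0005,0,0,0,0,0],
    [0.0005,0,0.0002,0,0,0],
    [0.0005,0,0,0,0,0],
    [0,0,0,0,0,0]
  ]
}}

```text
clock: 23.35
eef_pos: [0.5047, 0.0454, 0.2224]
tool_rot: [[-0.485, -0.874, 0.005], [-0.874, 0.485, 0.003], [-0.005, -0.003, -1.0]]
contact_force: [4.3, 9.6, -1.8]
grip_width: 0.0122
```

```bash
python3 -c "
from h import *
for i in range(2): st();imaging.grab_frame('top')"
```

```text
t 23.35 tip z 0.0439 out 0.0131 lat 0.0005 tool latdir -1.0 F tool [-10.49   0.92   1.82] T tool [-0.017 -3.535 -0.067] w 0.0122
t 23.4 tip z 0.0439 out 0.0131 lat 0.0005 tool latdir -1.0 F tool [-10.36   0.44   1.88] T tool [-0.033 -3.585 -0.034] w 0.0123
```

Request:
{"fn": "carry_out", "kwargs": {
  "deltas": [
    [0.0005,0,0.0002,0,0,0],
    [0.0005,0,0,0,0,0],
    [0.0005,0,0.0002,0,0,0],
    [0,0,0,0,0,0]
  ]
}}

```text
clock: 23.85
eef_pos: [0.5024, 0.0424, 0.2213]
tool_rot: [[-0.485, -0.874, -0.001], [-0.874, 0.485, -0.001], [0.001, 0.0, -1.0]]
contact_force: [-0.2, -0.2, -0.8]
grip_width: 0.0122
```

```bash
python3 -c "
from h import *
for i in range(2): st();imaging.grab_frame('top')"
```

```text
t 23.85 tip z 0.0422 out 0.018 lat -0.0006 tool latdir -1.0 F tool [0.24 0.09 0.77] T tool [-0.013  0.108 -0.06 ] w 0.0122
t 23.9 tip z 0.0417 out 0.0187 lat -0.001 tool latdir -1.0 F tool [ 0.63 -1.06  1.18] T tool [-0.008  0.106  0.009] w 0.0124
```

Request:
{"fn": "carry_out", "kwargs": {
  "deltas": [
    [0.0005,0,0,0,0,0],
    [0.0005,0,0.0002,0,0,0],
    [0.0005,0,0,0,0,0],
    [0,0,0,0,0,0]
  ]
}}

```text
clock: 24.35
eef_pos: [0.5017, 0.0411, 0.2208]
tool_rot: [[-0.486, -0.874, -0.001], [-0.874, 0.486, -0.0], [0.001, 0.0, -1.0]]
contact_force: [0.2, 0.1, -1.9]
grip_width: 0.0123
```

```bash
python3 -c "
from h import *
for i in range(2): st();imaging.grab_frame('top')"
```

```text
t 24.35 tip z 0.0418 out 0.0194 lat -0.0006 tool latdir -1.0 F tool [-0.17 -0.15  1.94] T tool [ 0.013 -0.01  -0.023] w 0.0123
t 24.4 tip z 0.0419 out 0.0192 lat -0.0006 tool latdir -1.0 F tool [ 0.34 -0.03  1.8 ] T tool [ 0.021  0.033 -0.038] w 0.0127
```

The ring snapped free and the force fell to zero. I'll draw it about 8 mm further, then lift.

Request:
{"fn": "carry_out", "kwargs": {
  "deltas": [
    [0.001,0,-0.0008,0,0,0],
    [0.001,0,0,0,0,0],
    [0.001,0,0,0,0,0],
    [0.001,0,0,0,0,0],
    [0.001,0,0,0,0,0],
    [0.001,0,0,0,0,0],
    [0.001,0,0,0,0,0],
    [0.001,0,0,0,0,0]
  ]
}}

```text
clock: 25.25
eef_pos: [0.4979, 0.0342, 0.2218]
tool_rot: [[-0.486, -0.874, -0.0], [-0.874, 0.486, -0.0], [0.0, 0.0, -1.0]]
contact_force: [-0.7, -0.2, -1.6]
grip_width: 0.0124
```

```bash
python3 -c "
from h import *
for i in range(2): st();imaging.grab_frame('top')"
```

```text
t 25.25 tip z 0.0428 out 0.0271 lat -0.0005 tool latdir -1.0 F tool [0.54 0.54 1.56] T tool [-0.056  0.008 -0.01 ] w 0.0124
t 25.3 tip z 0.0428 out 0.0272 lat -0.0006 tool latdir -1.0 F tool [ 0.2  -0.3   1.05] T tool [-0.01   0.03   0.043] w 0.0124
```

Request:
{"fn": "carry_out", "kwargs": {
  "deltas": [
    [-0.0008,0,0,0,0,0],
    [0,0,0,0,0,0],
    [0,0,-0.003,0,0,0],
    [0,0,-0.003,0,0,0],
    [0,0,-0.005,0,0,0],
    [0,0,-0.01,0,0,0],
    [0,0,-0.02,0,0,0],
    [0,0,0,0,0,0]
  ]
}}

```text
clock: 26.15
eef_pos: [0.4995, 0.0353, 0.266]
tool_rot: [[-0.485, -0.875, 0.006], [-0.875, 0.485, 0.001], [-0.004, -0.005, -1.0]]
contact_force: [1.0, 0.7, -1.6]
grip_width: 0.0125
```

```bash
python3 -c "
from h import *
for i in range(2): st();imaging.grab_frame('top')
go([.569,-.206,.275])"
```

```text
t 26.15 tip z 0.0874 out 0.0248 lat 0.0011 tool latdir -1.0 F tool [-1.09 -0.5   1.63] T tool [ 0.019 -0.077 -0.025] w 0.0125
t 26.2 tip z 0.0858 out 0.0253 lat 0.0003 tool latdir -1.0 F tool [-0.33 -0.04  0.46] T tool [-0.019  0.04   0.046] w 0.0125
t 26.25 tcp [0.4984 0.0351 0.2634] yaw -119.06 z [ 1.4e-03  8.0e-04 -1.0e+00] F [ 0.07 -0.75 -2.36] w 0.0129 j6 -0.8913777797843307
tool delta [ 0.1765 -0.1788 -0.0117]
```

Request:
{"fn": "carry_out", "kwargs": {
  "deltas": [
    [0.02,-0.02,-0.012,0,0,0],
    [0.025,-0.025,0,0,0,0],
    [0.025,-0.025,0,0,0,0],
    [0.025,-0.025,0,0,0,0],
    [0.025,-0.025,0,0,0,0],
    [0.025,-0.025,0,0,0,0],
    [0.025,-0.025,0,0,0,0],
    [0.007,-0.009,0,0,0,0]
  ]
}}

```text
clock: 27.05
eef_pos: [0.5689, -0.2094, 0.2735]
tool_rot: [[-0.488, -0.873, -0.002], [-0.873, 0.488, -0.0], [0.001, 0.002, -1.0]]
contact_force: [-0.1, -0.5, -2.0]
grip_width: 0.0125
```

Request:
{"fn": "carry_out", "kwargs": {
  "deltas": [
    [0,0,0,0,0,-0.12],
    [0,0,0,0,0,-0.12],
    [0,0,0,0,0,-0.12],
    [0,0,0,0,0,-0.12],
    [0,0,0,0,0,-0.12],
    [0,0,0,0,0,-0.12],
    [0,0,0,0,0,-0.119],
    [0,0,0,0,0,0]
  ]
}}

```text
clock: 27.85
eef_pos: [0.5687, -0.2061, 0.274]
tool_rot: [[0.327, -0.945, -0.001], [-0.945, -0.327, 0.001], [-0.001, 0.001, -1.0]]
contact_force: [-0.4, -0.9, -0.9]
grip_width: 0.0122
```

Run:
```python
from h import *
f=imaging.grab_frame("top"); f2=imaging.grab_frame("scene")
go([.5693,-.2057,.198])
cv2.imwrite("pics/g.png",np.hstack([crop(f,196,174,256,234,6.67)[:400,:400],crop(f2,236,165,276,205,10)]))
```

```text
t 27.95 tcp [ 0.5688 -0.2063  0.2743] yaw -71.15 z [-1.e-03  4.e-04 -1.e+00] F [-0.23 -0.13 -1.25] w 0.0123 j6 0.4191094936753699
tool delta [-0.0003 -0.0007  0.0763]
```

View pics/g.png

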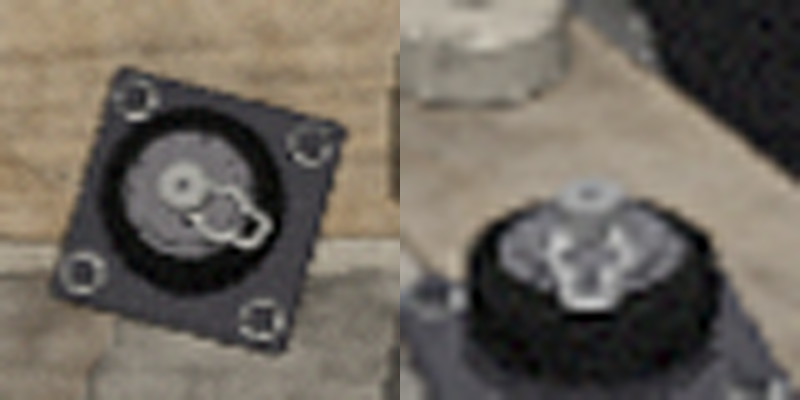

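The ring is out and lying on the wheel. In the top crop its jaws are centred at about (218,209) against the axle at about (188,192), which is roughly 14–18 mm off the axis. Now I'll lay the pick back.

Request:
{"fn": "carry_out", "kwargs": {
  "deltas": [
    [-0.0003,-0.0007,0.02,0,0,0],
    [0,0,0.02,0,0,0],
    [0,0,0.015,0,0,0],
    [0,0,0.01,0,0,0],
    [0,0,0.005,0,0,0],
    [0,0,0.004,0,0,0],
    [0,0,0,0,0,0],
    [0,0,0,0,0,0]
  ]
}}

```text
clock: 28.75
eef_pos: [0.5697, -0.2062, 0.2014]
tool_rot: [[0.326, -0.945, 0.001], [-0.945, -0.326, -0.0], [0.001, -0.001, -1.0]]
contact_force: [-0.3, 0.7, -1.4]
grip_width: 0.0127
```

```bash
python3 -c "
from h import *
go([.5693,-.2057,.198])"
```

```text
t 28.75 tcp [ 0.5697 -0.2062  0.2014] yaw -70.99 z [ 1.e-03 -3.e-04 -1.e+00] F [-0.29  0.67 -1.45] w 0.0127 j6 0.42118700833422684
tool delta [-0.0006  0.0003  0.0034]
```

Request:
{"fn": "carry_out", "kwargs": {
  "deltas": [
    [0,0,0.001,0,0,0],
    [0,0,0.001,0,0,0],
    [0,0,0,0,0,0],
    [0,0,0,0,0,0]
  ]
}}

```text
clock: 29.15
eef_pos: [0.5695, -0.2061, 0.1989]
tool_rot: [[0.326, -0.945, 0.0], [-0.945, -0.326, -0.0], [0.0, -0.0, -1.0]]
contact_force: [0.7, -0.3, -1.3]
grip_width: 0.0126
```

```bash
python3 -c "
from h import *
go([.5693,-.2057,.198])"
```

```text
t 29.15 tcp [ 0.5695 -0.2061  0.1989] yaw -70.98 z [ 1.e-04 -0.e+00 -1.e+00] F [ 0.75 -0.3  -1.29] w 0.0126 j6 0.4214501090453979
tool delta [-0.0004  0.      0.0009]
```

Request:
{"fn": "carry_out", "kwargs": {
  "deltas": [
    [0,0,0.0007,0,0,0],
    [0,0,0,0,0,0],
    [0,0,0,0,0,0]
  ]
}}

```text
clock: 29.45
eef_pos: [0.5696, -0.2061, 0.1982]
tool_rot: [[0.326, -0.945, 0.0], [-0.945, -0.326, -0.0], [0.0, -0.0, -1.0]]
contact_force: [0.5, -0.7, -0.4]
grip_width: 0.0124
```

Request:
{"fn": "carry_out", "kwargs": {
  "deltas": [
    [0,0,0,0,0,0],
    [0,0,0,0,0,0],
    [0,0,0,0,0,0],
    [0,0,0,0,0,0],
    [0,0,0,0,0,0],
    [0,0,0,0,0,0],
    [0,0,0,0,0,0],
    [0,0,0,0,0,0]
  ],
  "jaw": 1
}}

```text
clock: 30.25
eef_pos: [0.5695, -0.2061, 0.1981]
tool_rot: [[0.326, -0.945, -0.0], [-0.945, -0.326, 0.0], [-0.0, 0.0, -1.0]]
contact_force: [-0.1, -0.2, 0.1]
grip_width: 0.0855
```

Request:
{"fn": "carry_out", "kwargs": {
  "deltas": [
    [0,0,-0.01,0,0,0],
    [0,0,-0.02,0,0,0],
    [0,0,-0.03,0,0,0],
    [0,0,-0.03,0,0,0],
    [0,0,-0.03,0,0,0],
    [0,0,-0.03,0,0,0],
    [0,0,0,0,0,0]
  ]
}}

```text
clock: 30.95
eef_pos: [0.5702, -0.2066, 0.3543]
tool_rot: [[0.326, -0.945, 0.01], [-0.945, -0.326, -0.003], [0.006, -0.008, -1.0]]
contact_force: [-0.3, 0.4, 1.4]
grip_width: 0.0853
```

Request:
{"fn": "carry_out", "kwargs": {
  "deltas": [
    [0,0.03,0,0,0,0],
    [0,0.04,0,0,0,0],
    [0,0.04,0,0,0,0],
    [0,0.04,0,0,0,0],
    [0,0.03,0,0,0,0],
    [0,0,0,0,0,0],
    [0,0,0,0,0,0]
  ]
}}

```text
clock: 31.65
eef_pos: [0.3988, -0.265, 0.3487]
tool_rot: [[0.325, -0.946, 0.001], [-0.946, -0.325, -0.0], [0.001, -0.001, -1.0]]
contact_force: [-0.5, 0.8, -1.0]
grip_width: 0.0858
```

Run:
```python
from h import *
f=imaging.grab_frame("top"); f2=imaging.grab_frame("scene")
go(None)
cv2.imwrite("pics/i.png",np.vstack([np.hstack([crop(f,312,180,392,230,5),crop(f2,290,215,370,265,5)]),np.hstack([crop(f,196,174,276,224,5),crop(f2,225,165,305,215,5)])]))
```

```text
t 31.75 tcp [ 0.3998 -0.2647  0.3482] yaw -70.96 z [ 5.e-04 -1.e-04 -1.e+00] F [ 0.38 -0.52  0.33] w 0.0853 j6 0.5891484027069693
```

View pics/i.png

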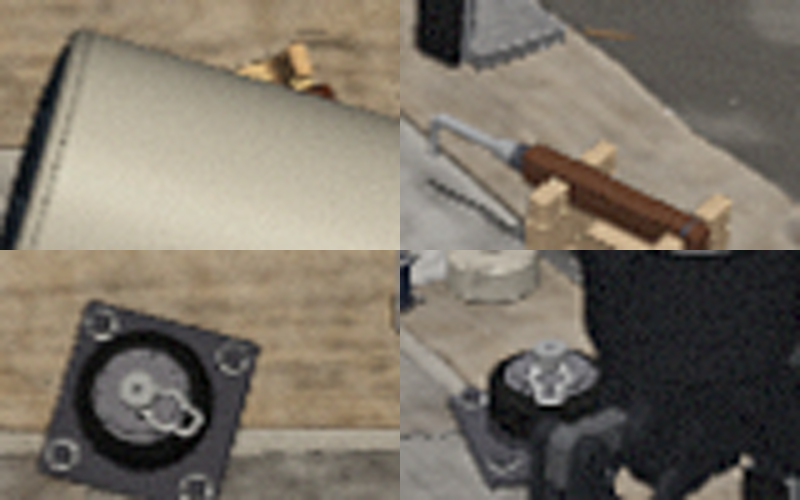

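The pick lies level in both notches with its hook forward. The ring rests on the wheel, its jaws about 16 mm from the axis after allowing for parallax, and the gripper is clear. Handing in.

```bash
python3 -c "
from station import ctrl
print(ctrl.finish_job())"
```

```text
the job is handed in; nothing more can be done
None
```

The ring is off and the job is handed in; no verdict was reported.

**What I did:**
- **Finding the loop:** I took the pick out of its rest and felt the axle's side with its tip, at about 5 N. I then backed off into the loop and felt lightly down to the hub, at about 2.6 N.
- **Drawing the ring:** I pulled along the loop direction. The last reading before the ring snapped free was about 10.5 N. I then drew it about 8 mm further, lifted clear and laid the pick back in its rest.

**Last checks:**
- **Ring:** it lies on the wheel, its centre about 16 mm from the axle's axis.
- **Pick:** it lies level in both notches with the hook forward. This comes from the scene view only, because the arm hid most of the rest from the top camera.
- **Gripper:** it is open and clear of everything. The clock stood at about 32 s.

**What disagreed or went unchecked:**
- **Needle reach:** the camera put the tip about 105 mm ahead of the grasp, but the axle contact came about 5 mm later than that predicts. I went by touch.
- **Pull force:** the torque reading was larger than the measured force should give at the tip, so the pull may have been more than the 10.5 N shown.
- **Things around:** I steered clear of the disc, spanner, tray and tile but did not measure them again at the end.

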